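Release a pattern roller from the sprung rack and lay it on its rest

TASK

A pattern roller waits behind the sprung gate of the sloping wooden rack. Pull the gate's T-handle straight up to its stop so that the roller rolls down to the lower end, then ease the handle back down until the gate is fully home, without letting it snap. Then take the roller and set it down gently on the empty roller rest, lying lengthwise along its two bars and cradled between them, leaving the other roller and the tea glass where they are.

Things in the scene. Friction and masses are not known exactly. Their poses are not given: they have to be found in the camera images.
- rack: Sloping pale wood rack, fixed, 265 x 124 mm. Origin on the table under its middle, z up. Floor falls 7 degrees towards its -x, 35 mm high at x = 0. Side walls 30 mm above the floor, inner faces y = +-54 mm. Stop blocks 30 mm high at x = -133 mm leave a 56 mm middle gap. Gate at x = +30 mm between steel posts (y = +-67 mm), crossbeam top z = 120 mm. Roller starts at x = +62 mm.
- rack_rest (a point): Where the roller's centre comes to rest against the stop blocks at the rack's lower end: x = -107.5 mm, y = 0, z = 50 mm in the rack's frame. Axes as the rack's.
- gate_handle (a point): Centre of the gate's wooden T-handle, a bar 64 mm long along the rack's y, 14 mm wide along the rack's x and 14 mm high, on a 10 mm stem above the crossbeam; the clear space under the bar is 43 mm with the gate down. At z = 170 mm with the gate down; moves with the gate.
- gate (a joint): Height in m of the sprung steel gate: 0 fully down (home), 0.065 at its upper stop. A spring pulls it down with about 6 N when down and 14 N at the stop. The roller passes under it from about 0.052.
- roller: The loose pattern roller to be moved, about 0.4 kg: dark wooden cylinder 44 mm in diameter and 76 mm long between two brass end collars 56 mm in diameter and 12 mm thick; 100 mm long overall. Origin: its centre. Its own y is its long axis; x and z turn as it rolls.
- rest: The empty roller rest, fixed: wooden base 140 mm (x) by 90 mm (y) by 12 mm, two wooden end plates with inner faces at x = +-62 mm, 58 mm high, and between them two steel bars 10 mm in diameter along x at y = +-22 mm, axes at z = 45 mm. Origin: centre of the underside. A roller lies cradled between the bars, its long axis along the rest's x.
- rest_seat (a point): Centre of a roller that lies properly on the bars of the empty rest: x = 0, y = 0, z = 69.6 mm in the rest's frame. Axes as the rest's.
- rest_full: A second, identical roller rest, already occupied by another roller; same origin and axes. Leave alone.
- roller2: The other, identical roller lying on the occupied rest. Origin: its centre. Leave alone.
- tea_glass: Amber tea glass, 64 mm diameter, 85 mm high. Origin: centre of underside. Bystander.
Things that resemble listed ones, but are neither listed nor needed, are in the scene too. What is shaped like the roller but pink or turquoise is not meant.

How it is judged:
By the outcome, as a careful person would: the job done as asked, in the order asked, and still so for the second after the job is handed in, with the robot touching nothing.
It also fails if it takes over 58 s, if anything falls off the work surface, if the arm or the gripper's body presses on something with over 40 N, if the wrist force passes 120 N, or if a joint passes its speed limit or range.

ROBOT

A 7-joint arm with a two-finger parallel gripper is mounted at the origin on the work surface. World frame = base frame: x ahead of the robot, y to its left, z up, the work surface at z = 0. Lengths are in m, angles in rad, forces in N, time in s.
With the tool pointing down it reaches from about 0.4 to 0.85 m from the base axis. Payload 4.5 kg.
Tool frame: the origin (TCP) lies at the very end of the fingers, on their centre line; the grasp point (between the pads) lies 19 mm behind it; z points along the fingers, y is the line along which they close (so a half turn about z gives the same grasp; the last joint's range is limited). The gripper opens to 88 mm and grips with 3 to 60 N. Pads are 18 mm wide; open, the fingers measure 123 mm over their backs; the gripper's body (75 mm by 187 mm) begins 45 mm behind the grasp point.
Start: joints at [-1.231, 0.689, -0.195, 1.565, 0.157, 0.902, -0.215], TCP at [0.188, 0.596, 0.239] pointing down, gripper open.
Joint ranges: [-3.01, 3.01], [-0.46, 2.08], [-1.47, 1.51], [0.13, 2.56], [-1, 4.14], [0.04, 2.09], [-2.66, 2.66]. Speed limits (rad/s): [2.57, 2.57, 3.14, 3.14, 3.14, 3.14, 3.14].

INTERFACE

Orientations are given as a unit quaternion [x, y, z, w].
In Python, from plant import r gives the robot as it stands. The module is installed in compiled form; this text tells all that it offers.
- The arm moves only by the tool step_arm, never from a script. Its argument "increments" is a list of rows, each a list of 2 entries, a list of its own where there are three numbers: the shift along the world's x, y, z in cm, then the turn, a rotation vector about the world's x, y, z in degrees. A call has exactly 10 rows; each row shifts and turns the commanded pose from where the row before left it; what a row does not reach is not made up. A row lasts 1/10 s, in which the tool goes at most 50 mm and 8.59 degrees, less where a joint would pass 70% of its speed; a pose out of reach is approached as far as the arm can. A call is refused whole if a number of a shift passes 5 or a number of a turn 8.59, either way. A call with a gripper value outside its range is refused whole. "fingers" is the opening, from 0 (shut) to 1 (fully open), set as the call begins (left out, the last holds). The fingers move at their own pace and stop on an object; "grip_force" is the grip in N (left out, the last holds). Time passes only in rows, so rows that do not move let the fingers close, or fill a call up. It gives the time, the measured TCP pose, the force, the opening and the grip force at its end, in the units of the state.
- r.get_state(): the state, without advancing time (a new reading comes with each control period).
- r.snapshot(name): name is "scene" or "side" or "wrist"; returns (picture, depth): 420x560x3 uint8, red, green, blue; 420x560 float32, m along the optical axis (not along the pixel's ray), 0 where there is no reading.
- r.calibration(name): a dict with "fov_y" (degrees; the focal length in pixels is half the picture's height over the tangent of half this angle, whatever the lens; pixels are square), "cx", "cy" (the principal point, pixels), "R" (3x3) and "t" (3): a world point X has camera coordinates R X + t. Camera axes: x right, y down, z forward; pixel columns grow to the right and rows downward; lengths in m; the calibration is good to about 2 mm. A picture is of the moment at which its call begins: read the wrist's pose just before it. calibration takes no time and is no camera call; for the wrist camera it gives the pose at the moment of the call.
- r.finish_job(): hands the job in; it is judged then, once.
The state is a dict: "clock": time; "q": joint angles; "qd": joint speeds; "joint_torque": joint torques, N m; "tool_pos": TCP position; "eef_rot": TCP orientation; "contact_force": force on the tool from outside, world axes, zero at the start; "moment": the same for the moment, N m; "opening": opening from 0.0 (shut) to 1.0 (fully open); "finger_force": force on a finger pad.
Only numpy, scipy, OpenCV 4.12 (cv2) and the standard library are available. Lean on these libraries where they do the work, as an engineer would, in place of code of your own. Each camera call takes 0.05 s, during which the arm holds its last target. There are 200 camera calls.

## Working session

There is one attempt and no reset: what is moved stays moved. The work goes in short steps, Python scripts to look and compute and a tool call to move; the robot and the scene stay as the last step left them, time stands still between calls to the robot, and variables do not carry over. Pictures are saved under pics/ and viewed, at most 10 in all, crops included, and the job is handed in when it is done.

Besides the shell and the picture viewer there is one more tool, called after "Request:" as a command line: name --argument value ..., lists and objects as JSON in quotes. step_arm: Moves the arm, as the interface text tells. Its arguments: {"type":"object","properties":{"increments":{"type":"array","items":{"type":"array"}},"fingers":{"type":"number"},"grip_force":{"type":"number"}},"required":["increments"]}

```bash
mkdir -p pics
cat > h.py <<'E'
import numpy as np, cv2
from plant import r
def snap(n):
    c=r.calibration(n); p,d=r.snapshot(n); return p,d,c
def world(d,c):
    h,w=d.shape; f=h/2/np.tan(np.radians(c['fov_y'])/2)
    v,u=np.mgrid[:h,:w]; P=np.stack([(u-c['cx'])/f*d,(v-c['cy'])/f*d,d],-1)
    return (P-np.array(c['t']))@np.array(c['R'])
def save(name,p): cv2.imwrite('pics/'+name,cv2.cvtColor(p,cv2.COLOR_RGB2BGR))
E
python3 - <<'E'
from h import *
for n in ['scene','side']:
    p,d,c=snap(n); save(n+'0.png',p); np.savez(n+'0.npz',p=p,W=world(d,c),d=d)
    print({k:np.round(v,3).tolist() for k,v in c.items()})
print(r.get_state())
E
```

```text
{'fov_y': 48.73, 'cx': 286.977, 'cy': 210.436, 'R': [[-0.033, 0.999, -0.007], [0.533, 0.012, -0.846], [-0.846, -0.031, -0.533]], 't': [-0.01, -0.201, 1.761]}
{'fov_y': 51.243, 'cx': 275.941, 'cy': 214.08, 'R': [[0.72, -0.694, -0.012], [-0.466, -0.47, -0.75], [0.515, 0.545, -0.661]], 't': [-0.424, 0.38, 0.896]}
{'clock': 0.1, 'q': array([-1.231196  ,  0.68987662, -0.19453375,  1.56621516,  0.15727712,
        0.90247492, -0.21513092]), 'qd': array([-0.00018401, -0.00206912, -0.00050719, -0.00271906, -0.00032992,
        0.00088476, -0.00022197]), 'joint_torque': array([-3.95140945e-03, -5.28492951e+01, -1.27162546e+00, -1.53835326e+01,
       -5.25692815e-02,  2.02547009e-03,  6.03157400e-05]), 'tool_pos': array([0.18802244, 0.59547347, 0.23801185]), 'eef_rot': array([ 1.52285931e-01,  9.88336161e-01, -7.89067949e-04, -7.73353467e-05]), 'contact_force': array([ 0.28400964,  0.45867959, -0.33950776]), 'moment': array([ 0.01927069, -0.06042656, -0.01402936]), 'finger_force': 0.0, 'opening': 1.0011785495176186}
```

View pics/scene0.png

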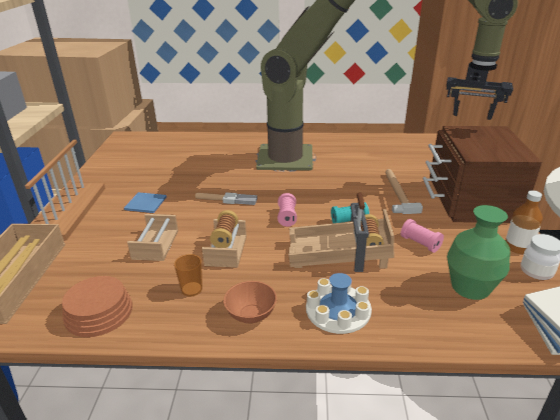

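View pics/side0.png

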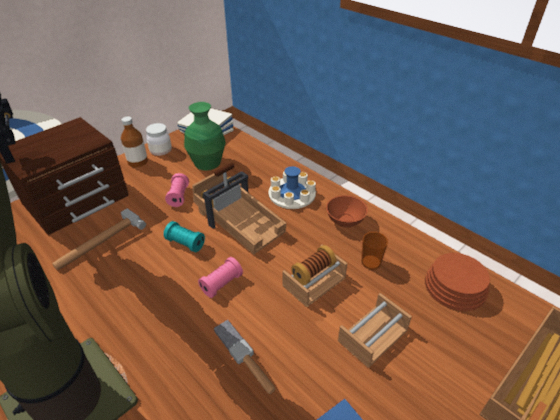

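Scene view: the gated rack is at (340,242), with the gate and handle at (361,205–265). The empty rest is at (153,238), the full rest at (225,240) and the tea glass at (190,275).
Possible rollers: dark/brass behind the gate (373,230), the target; dark/brass on the full rest (225,228), which is roller2; pink (288,209) and (421,235); turquoise (350,214). I'll check the choice in a close crop.

Run:
```python
from h import *
z=np.load('scene0.npz'); y=np.load('side0.npz')
a=cv2.resize(z['p'][180:280,270:450],None,fx=4,fy=4,interpolation=cv2.INTER_CUBIC)
b=cv2.resize(y['p'][150:250,180:300],None,fx=4,fy=4,interpolation=cv2.INTER_CUBIC)
c=cv2.resize(z['p'][205:275,120:255],None,fx=4,fy=4,interpolation=cv2.INTER_CUBIC)
save('crop.png',cv2.resize(np.vstack([a[:, :720],]),(720,400)))
save('crop2.png',b)
# merged cloud top-down map
W=np.vstack([q['W'][q['d']>0] for q in (z,y)]);C=np.vstack([q['p'][q['d']>0] for q in (z,y)])
m=(W[:,0]>.3)&(W[:,0]<.9)&(W[:,1]>-.55)&(W[:,1]<.45)&(W[:,2]>.008)&(W[:,2]<.25)
W=W[m];C=C[m];o=np.argsort(W[:,2]);W=W[o];C=C[o]
im=np.full((480,800,3),255,np.uint8)
u=((W[:,1]+.55)*800).astype(int);v=((W[:,0]-.3)*800).astype(int)
for i in range(len(W)): im[v[i],u[i]]=C[i]
for k in range(-5,5): cv2.putText(im,f'{k/10}',(int((k/10+.55)*800),10),0,.35,(255,0,0)); cv2.line(im,(int((k/10+.55)*800),0),(int((k/10+.55)*800),480),(200,200,255),1) if 0 else None
save('top.png',im)
# objects
def box(q,r0,r1,c0,c1,zl,zh):
    w=q['W'][r0:r1,c0:c1].reshape(-1,3); w=w[(w[:,2]>zl)&(w[:,2]<zh)]; return w
for nm,q,bx in (('handle sc',z,(185,215,345,375,.155,.19)),('handle sd',y,(155,185,195,245,.155,.19))):
    w=box(q,*bx); print(nm,len(w),w.min(0).round(3),w.max(0).round(3),np.median(w,0).round(3))
    if len(w): print(cv2.fitLine(w.astype(np.float32),cv2.DIST_HUBER,0,.01,.01).ravel().round(3))
```

```text
handle sc 97 [0.569 0.205 0.166] [0.63  0.219 0.179] [0.607 0.211 0.176]
[ 0.997  0.039 -0.062  0.605  0.211  0.175]
handle sd 129 [0.561 0.202 0.157] [0.625 0.218 0.178] [0.592 0.207 0.173]
[ 1.    -0.001  0.008  0.598  0.208  0.173]
```

View pics/crop.png

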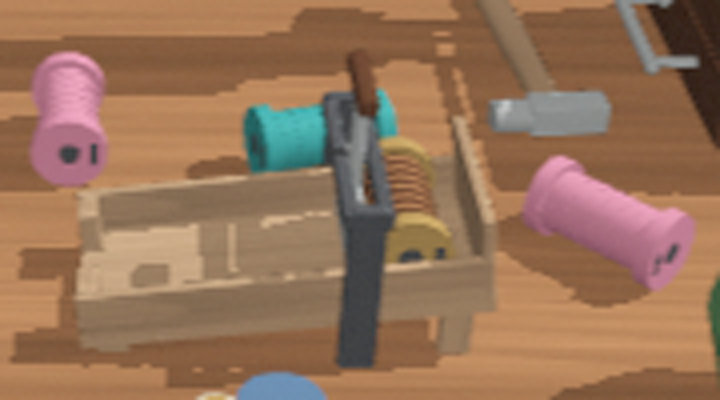

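View pics/top.png

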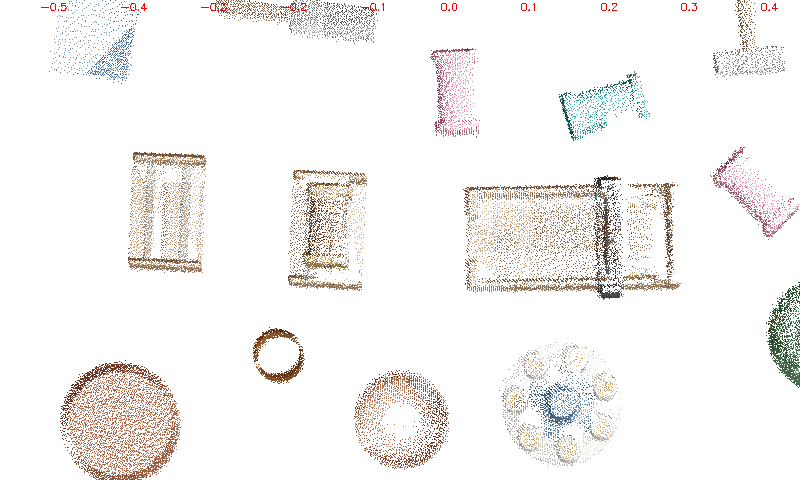

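Crop and top map: the dark roller with brass collars (crop pixel (410,205), scene (373,230)) sits behind the gate, so the target is confirmed. The rack's lower end is at y≈0.03 and uphill is +y. Next I fit the poses.

Run:
```python
from h import *
D=[np.load('scene0.npz'),np.load('side0.npz')]
def fit(nm,x0,x1,y0,y1,zl,zh):
    for k,q in list(zip('SD',D))+[('B',None)]:
        W=np.vstack([w['W'].reshape(-1,3) for w in (D if q is None else [q])])
        m=(W[:,0]>x0)&(W[:,0]<x1)&(W[:,1]>y0)&(W[:,1]<y1)&(W[:,2]>zl)&(W[:,2]<zh)
        w=W[m]; 
        if len(w)<5: print(nm,k,len(w));continue
        c,s,a=cv2.minAreaRect(w[:,:2].astype(np.float32)); print(nm,k,len(w),np.round(c,4),np.round(s,4),round(a,1),'z',np.percentile(w[:,2],[50,98]).round(4))
fit('rack',.5,.69,.0,.32,.02,.075)
fit('gatebeam',.5,.69,.16,.25,.10,.125)
fit('handle',.54,.66,.18,.24,.16,.19)
fit('rest',.47,.66,-.42,-.23,.006,.07)
fit('endA',.47,.52,-.42,-.23,.045,.07)
fit('endB',.6,.66,-.42,-.23,.045,.07)
fit('bar1',.525,.6,-.38,-.355,.043,.056)
fit('bar2',.525,.6,-.335,-.31,.043,.056)
fit('full',.47,.68,-.25,-.08,.045,.065)
fit('glass',.69,.8,-.25,-.15,.07,.095)
```

```text
rack S 3214 [0.6034 0.1668] [0.2673 0.1386] 90.0 z [0.0402 0.072 ]
rack D 2762 [0.5933 0.1638] [0.144  0.2678] 1.1 z [0.0364 0.0726]
rack B 5976 [0.598  0.1641] [0.1523 0.269 ] 1.8 z [0.0384 0.0724]
gatebeam S 392 [0.5998 0.2222] [0.1485 0.0523] 0.5 z [0.1195 0.1239]
gatebeam D 470 [0.5932 0.2106] [0.1476 0.036 ] 0.5 z [0.1168 0.122 ]
gatebeam B 862 [0.5967 0.2205] [0.1548 0.0557] 0.5 z [0.1179 0.1236]
handle S 97 [0.5993 0.2114] [0.0617 0.0136] 2.6 z [0.1762 0.1787]
handle D 127 [0.593  0.2101] [0.0632 0.0157] 1.7 z [0.1735 0.1772]
handle B 224 [0.5958 0.2101] [0.0688 0.0159] 2.6 z [0.1745 0.1786]
rest S 1572 [ 0.5679 -0.3395] [0.0918 0.146 ] 87.2 z [0.0309 0.0591]
rest D 2709 [ 0.5635 -0.3416] [0.0909 0.144 ] 87.4 z [0.0192 0.0582]
rest B 4281 [ 0.5662 -0.3407] [0.0933 0.1492] 87.6 z [0.0248 0.0585]
endA S 185 [ 0.5071 -0.3372] [0.0902 0.0252] 89.5 z [0.053  0.0602]
endA D 301 [ 0.5061 -0.3393] [0.0887 0.0288] 88.7 z [0.0541 0.0598]
endA B 486 [ 0.5061 -0.3379] [0.0915 0.0288] 88.7 z [0.0538 0.06  ]
endB S 228 [ 0.6201 -0.3421] [0.0912 0.0394] 88.4 z [0.0525 0.0605]
endB D 297 [ 0.
[... 235 characters left out ...]
 z [0.0484 0.0518]
bar1 B 201 [ 0.5621 -0.3628] [0.0126 0.0736] 87.0 z [0.0487 0.0518]
bar2 S 64 [ 0.5624 -0.3178] [0.0109 0.0737] 86.7 z [0.0493 0.0534]
bar2 D 134 [ 0.5624 -0.3195] [0.0108 0.0743] 87.2 z [0.048  0.0519]
bar2 B 198 [ 0.5624 -0.3185] [0.0125 0.0743] 86.8 z [0.0486 0.0521]
full S 448 [ 0.5896 -0.1393] [0.0889 0.142 ] 87.3 z [0.053  0.0634]
full D 499 [ 0.5848 -0.1412] [0.0897 0.1416] 87.1 z [0.0523 0.0641]
full B 947 [ 0.5873 -0.1406] [0.0916 0.1465] 87.3 z [0.0527 0.0637]
glass S 318 [ 0.7463 -0.2008] [0.0653 0.0625] 36.4 z [0.0794 0.0871]
glass D 235 [ 0.7429 -0.203 ] [0.0627 0.0633] 78.0 z [0.0794 0.086 ]
glass B 553 [ 0.744  -0.2019] [0.0681 0.0642] 42.0 z [0.0794 0.087 ]
```

Run:
```python
from h import *
D=[np.load('scene0.npz'),np.load('side0.npz')]
W=np.vstack([q['W'][q['d']>0] for q in D])
m=(W[:,0]>.1)&(W[:,0]<.9)&(W[:,1]>.1)&(W[:,1]<.8)&(W[:,2]>.14)&(W[:,2]<.4)
W=W[m]; g=np.zeros((8,7))
for p in W:
    i,j=int((p[0]-.1)*10),int((p[1]-.1)*10); g[i,j]=max(g[i,j],p[2])
print(g.round(2))
```

```text
[[0.   0.   0.   0.35 0.4  0.4  0.2 ]
 [0.   0.   0.   0.19 0.4  0.4  0.2 ]
 [0.   0.   0.   0.19 0.21 0.2  0.2 ]
 [0.   0.   0.   0.19 0.2  0.2  0.2 ]
 [0.   0.18 0.   0.   0.   0.17 0.  ]
 [0.   0.18 0.   0.22 0.22 0.   0.  ]
 [0.   0.   0.   0.22 0.22 0.   0.  ]
 [0.   0.   0.   0.   0.   0.   0.  ]]
```

Request:
step_arm --increments '[[[1,-1,2.5],[0,0,1.8]],[[2.5,-2.4,1],[0,0,1.8]],[[2.9,-2.7,0],[0,0,1.8]],[[2.9,-2.7,0],[0,0,1.8]],[[2.9,-2.7,0],[0,0,1.8]],[[2.9,-2.7,0],[0,0,1.8]],[[2.9,-2.7,0],[0,0,1.8]],[[2.9,-2.7,0],[0,0,1.8]],[[2.9,-2.7,0],[0,0,1.8]],[[2.9,-2.7,0],[0,0,1.8]]]' --fingers 1 --grip_force 60

```text
clock: 1.1
tool_pos: [0.456, 0.3446, 0.2734]
eef_rot: [-0.005, 1.0, -0.0, -0.0]
contact_force: [-0.3, 0.1, 0.2]
opening: 1.0
finger_force: 0.0
```

Request:
step_arm --increments '[[[2.8,-2.7,0],[0,0,0]],[[2.8,-2.7,0],[0,0,0]],[[2.8,-2.7,0],[0,0,0]],[[2.8,-2.7,0],[0,0,0]],[[1.8,-1.7,-0.3],[0,0,0]],[[1,-0.9,-1],[0,0,0]],[[0,0,-1],[0,0,0]],[[0,0,-0.5],[0,0,0]],[[0,0,0],[0,0,0]],[[0,0,0],[0,0,0]]]'

```text
clock: 2.1
tool_pos: [0.594, 0.2138, 0.2458]
eef_rot: [-0.006, 1.0, 0.0, -0.0]
contact_force: [-0.1, -0.3, 0.1]
opening: 1.005
finger_force: 0.0
```

Run:
```python
from h import *
print(r.get_state()['tool_pos'])
p,d,c=snap('wrist'); save('w1.png',p); W=world(d,c); np.savez('w1.npz',p=p,W=W,d=d)
m=(d>0)&(W[...,2]>.165)&(W[...,2]<.19)&(abs(W[...,0]-.6)<.06)&(abs(W[...,1]-.21)<.04); w=W[m]
print(len(w)); 
if len(w)>5: print(cv2.minAreaRect(w[:,:2].astype(np.float32)),np.median(w,0))
```

```text
[0.5940322  0.21380288 0.2457795 ]
1319
((0.5960607528686523, 0.212310791015625), (0.06350280344486237, 0.013871670700609684), 1.0360382795333862) [0.59268246 0.21255235 0.17655211]
```

View pics/w1.png

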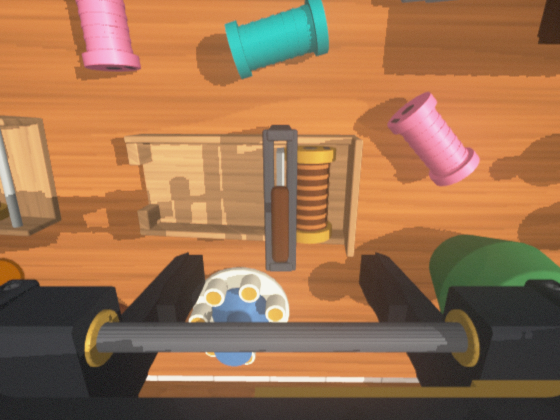

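The wrist view shows the handle bar at pixel (281,225), between the fingers, with the roller behind it. Its centre measures (0.596, 0.212), the bar 63.5×13.9 mm, as it should be.

Request:
step_arm --increments '[[[0.2,-0.15,-1],[0,0,0.3]],[[0,0,-2],[0,0,0]],[[0,0,-2],[0,0,0]],[[0,0,-2],[0,0,0]],[[0,0,-1.5],[0,0,0]],[[0,0,-1],[0,0,0]],[[0,0,-0.2],[0,0,0]],[[0,0,0],[0,0,0]],[[0,0,0],[0,0,0]],[[0,0,0],[0,0,0]]]'

```text
clock: 3.15
tool_pos: [0.5977, 0.2107, 0.1496]
eef_rot: [-0.007, 1.0, 0.0, 0.001]
contact_force: [-0.7, 0.0, -0.2]
opening: 1.0
finger_force: 0.0
```

Request:
step_arm --increments '[[[0,0,0],[0,0,0]],[[0,0,0],[0,0,0]],[[0,0,0],[0,0,0]],[[0,0,0],[0,0,0]],[[0,0,0],[0,0,0]],[[0,0,0],[0,0,0]],[[0,0,0],[0,0,0]],[[0,0,0],[0,0,0]],[[0,0,0],[0,0,0]],[[0,0,0],[0,0,0]]]' --fingers 0 --grip_force 60

```text
clock: 4.15
tool_pos: [0.5971, 0.2124, 0.1488]
eef_rot: [-0.007, 1.0, 0.001, 0.0]
contact_force: [-0.5, 4.8, -1.5]
opening: 0.14
finger_force: 60.0
```

Request:
step_arm --increments '[[[0,0.1,0.3],[0,0,0]],[[0,0,0.6],[0,0,0]],[[0,0,0.8],[0,0,0]],[[0,0,0.9],[0,0,0]],[[0,0,0.9],[0,0,0]],[[0,0,0.9],[0,0,0]],[[0,0,0.8],[0,0,0]],[[0,0,0.6],[0,0,0]],[[0,0,0.4],[0,0,0]],[[0,0,0.1],[0,0,0]]]'

```text
clock: 5.15
tool_pos: [0.597, 0.2123, 0.2113]
eef_rot: [-0.007, 1.0, 0.001, -0.0]
contact_force: [5.3, 5.9, -13.5]
opening: 0.14
finger_force: 60.0
```

Request:
step_arm --increments '[[[0,0,0.1],[0,0,0]],[[0,0,0.1],[0,0,0]],[[0,0,0.1],[0,0,0]],[[0,0,0.1],[0,0,0]],[[0,0,0],[0,0,0]],[[0,0,0],[0,0,0]],[[0,0,0],[0,0,0]],[[0,0,0],[0,0,0]],[[0,0,0],[0,0,0]],[[0,0,0],[0,0,0]]]'

```text
clock: 6.15
tool_pos: [0.597, 0.2123, 0.2139]
eef_rot: [-0.007, 1.0, 0.001, -0.001]
contact_force: [6.0, 6.1, -18.1]
opening: 0.144
finger_force: 60.0
```

Run:
```python
from h import *
p,d,c=snap('scene'); q,e,c2=snap('side'); save('up.png',np.hstack([p[170:290,260:440].repeat(2,0).repeat(2,1),q[130:250,170:310].repeat(2,0).repeat(2,1)]))
print(r.get_state()['contact_force'],r.get_state()['tool_pos'])
```

```text
[  6.04470111   5.41912075 -18.0996672 ] [0.59696733 0.21225199 0.21393328]
```

View pics/up.png

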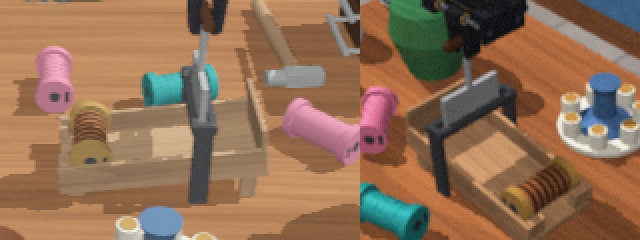

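The gate is at its stop: it rose 65 mm and the force climbed past the 14 N spring load. The roller is at the lower end (crop (90,133)). Now I ease the handle down.

Request:
step_arm --increments '[[[0,0,-0.2],[0,0,0]],[[0,0,-0.4],[0,0,0]],[[0,0,-0.5],[0,0,0]],[[0,0,-0.5],[0,0,0]],[[0,0,-0.5],[0,0,0]],[[0,0,-0.5],[0,0,0]],[[0,0,-0.5],[0,0,0]],[[0,0,-0.5],[0,0,0]],[[0,0,-0.5],[0,0,0]],[[0,0,-0.5],[0,0,0]]]'

```text
clock: 7.25
tool_pos: [0.597, 0.2123, 0.1695]
eef_rot: [-0.007, 1.0, 0.001, -0.0]
contact_force: [3.2, 3.3, -8.9]
opening: 0.143
finger_force: 60.0
```

Request:
step_arm --increments '[[[0,0,-0.5],[0,0,0]],[[0,0,-0.4],[0,0,0]],[[0,0,-0.4],[0,0,0]],[[0,0,-0.3],[0,0,0]],[[0,0,-0.2],[0,0,0]],[[0,0,-0.1],[0,0,0]],[[0,0,-0.1],[0,0,0]],[[0,0,0],[0,0,0]],[[0,0,0],[0,0,0]],[[0,0,0],[0,0,0]]]'

```text
clock: 8.25
tool_pos: [0.5971, 0.2123, 0.15]
eef_rot: [-0.007, 1.0, 0.001, 0.0]
contact_force: [1.4, 5.0, -6.5]
opening: 0.143
finger_force: 60.0
```

Request:
step_arm --increments '[[[0,0,-0.1],[0,0,0]],[[0,0,-0.05],[0,0,0]],[[0,0,-0.05],[0,0,0]],[[0,0,0],[0,0,0]],[[0,0,-0.05],[0,0,0]],[[0,0,0],[0,0,0]],[[0,0,-0.05],[0,0,0]],[[0,0,0],[0,0,0]],[[0,0,0],[0,0,0]],[[0,0,0],[0,0,0]]]'

```text
clock: 9.25
tool_pos: [0.5972, 0.2123, 0.1487]
eef_rot: [-0.007, 1.0, 0.001, 0.001]
contact_force: [-3.1, 4.0, 9.7]
opening: 0.141
finger_force: 60.0
```

Request:
step_arm --increments '[[[0,0,0.1],[0,0,0]],[[0,0,0],[0,0,0]],[[0,0,0],[0,0,0]],[[0,0,0],[0,0,0]],[[0,0,0],[0,0,0]],[[0,0,1],[0,0,0]],[[0,0,2],[0,0,0]],[[0,0,2],[0,0,0]],[[0,0,2.5],[0,0,0]],[[0,0,2],[0,0,0]]]' --fingers 1

```text
clock: 10.25
tool_pos: [0.5974, 0.2117, 0.2449]
eef_rot: [-0.007, 1.0, 0.0, 0.001]
contact_force: [1.0, -0.5, 0.2]
opening: 0.996
finger_force: 0.0
```

Request:
step_arm --increments '[[[0,-2,0],[0,0,0]],[[0,-3,0],[0,0,0]],[[0,-3,0],[0,0,0]],[[0,-3,0],[0,0,0]],[[0,-2,0],[0,0,0]],[[0,-1,0],[0,0,0]],[[0,0,0],[0,0,0]],[[0,0,0],[0,0,0]],[[0,0,0],[0,0,0]],[[0,0,0],[0,0,0]]]'

```text
clock: 11.25
tool_pos: [0.597, 0.0732, 0.2428]
eef_rot: [-0.008, 1.0, 0.0, 0.0]
contact_force: [-0.5, 0.1, -0.0]
opening: 0.996
finger_force: 0.0
```

Run:
```python
from h import *
print(r.get_state()['tool_pos'],r.get_state()['eef_rot'])
for n in ('wrist','scene','side'):
    p,d,c=snap(n); W=world(d,c)
    if n=='wrist': save('w2.png',p)
    b=(d>0)&(abs(W[...,0]-.6)<.08)
    w=W[b&(W[...,2]>.158)&(W[...,2]<.19)&(abs(W[...,1]-.21)<.03)]
    if len(w)>5: print(n,'handle',len(w),np.percentile(w[:,2],[50,95]).round(4))
    for zl in (.056,.066):
        w=W[b&(W[...,2]>zl)&(W[...,2]<.085)&(abs(W[...,1]-.075)<.045)]
        if len(w)>5: print(n,len(w),cv2.minAreaRect(w[:,:2].astype(np.float32)),np.percentile(w[:,2],98))
```

```text
[0.59703635 0.07317933 0.24280069] [-7.90274166e-03  9.99968661e-01  4.72877081e-04  9.43372844e-07]
wrist handle 1780 [0.176  0.1777]
wrist 3621 ((0.5974614024162292, 0.08350154012441635), (0.07197966426610947, 0.12328706681728363), 89.96062469482422) 0.07822458699642995
wrist 2699 ((0.5985015034675598, 0.0747692734003067), (0.10024120658636093, 0.0463549830019474), 0.7662320733070374) 0.07834754311563717
scene handle 96 [0.1767 0.1789]
scene 522 ((0.6018385887145996, 0.08340510725975037), (0.12237916886806488, 0.07109048962593079), 0.9673218131065369) 0.07883286099438734
scene 345 ((0.6013042330741882, 0.07353921234607697), (0.10455905646085739, 0.04557674378156662), 0.8259750008583069) 0.07917927432188512
side handle 128 [0.173  0.1775]
side 500 ((0.5953263640403748, 0.08149398118257523), (0.12189385294914246, 0.07350092381238937), 0.8130449056625366) 0.07735461894606051
side 308 ((0.5974203944206238, 0.07278551906347275), (0.045008596032857895, 0.10569709539413452), 87.76751708984375) 0.07796193020924774
```

View pics/w2.png

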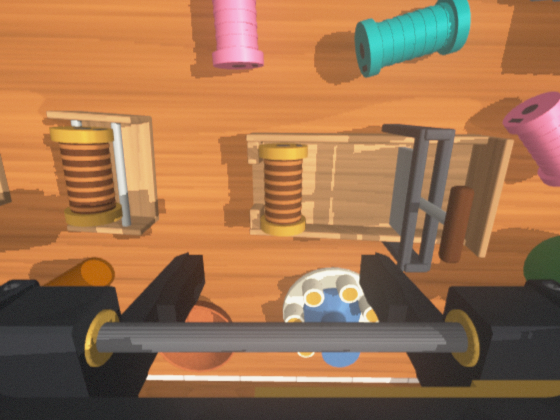

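The wrist view shows the roller against the stops at (284,190) and the gate down (handle at the same height as at the start). The roller's centre is (0.598, 0.074) and its top 78 mm, which matches rack_rest. Now I descend and grasp.

Request:
step_arm --increments '[[[0.1,0.1,-2],[0,0,0]],[[0,0,-3],[0,0,0]],[[0,0,-3],[0,0,0]],[[0,0,-3],[0,0,0]],[[0,0,-3],[0,0,0]],[[0,0,-2.5],[0,0,0]],[[0,0,-2],[0,0,0]],[[0,0,-1],[0,0,0]],[[0,0,-0.5],[0,0,0]],[[0,0,0],[0,0,0]]]'

```text
clock: 12.4
tool_pos: [0.5982, 0.0727, 0.0427]
eef_rot: [-0.007, 1.0, 0.0, -0.0]
contact_force: [-0.1, -0.1, 0.5]
opening: 1.002
finger_force: 0.0
```

Request:
step_arm --increments '[[[0,0.1,-0.3],[0,0,0]],[[0,0,-0.3],[0,0,0]],[[0,0,0],[0,0,0]],[[0,0,0],[0,0,0]],[[0,0,0],[0,0,0]],[[0,0,0],[0,0,0]],[[0,0,0],[0,0,0]],[[0,0,0],[0,0,0]],[[0,0,0],[0,0,0]],[[0,0,0],[0,0,0]]]'

```text
clock: 13.4
tool_pos: [0.5981, 0.0735, 0.0367]
eef_rot: [-0.007, 1.0, 0.0, -0.0]
contact_force: [0.3, 0.4, 0.2]
opening: 1.0
finger_force: 0.0
```

Request:
step_arm --increments '[[[0,0,0],[0,0,0]],[[0,0,0],[0,0,0]],[[0,0,0],[0,0,0]],[[0,0,0],[0,0,0]],[[0,0,0],[0,0,0]],[[0,0,0],[0,0,0]],[[0,0,0],[0,0,0]],[[0,0,0],[0,0,0]],[[0,0,0],[0,0,0]],[[0,0,0],[0,0,0]]]' --fingers 0 --grip_force 30

```text
clock: 14.4
tool_pos: [0.5982, 0.0746, 0.0368]
eef_rot: [-0.007, 1.0, 0.001, 0.0]
contact_force: [-0.1, 4.8, -1.3]
opening: 0.491
finger_force: 30.0
```

Request:
step_arm --increments '[[[0,0,0.5],[0,0,0]],[[0,0,1],[0,0,0]],[[0,0,1.5],[0,0,0]],[[0,0,2],[0,0,0]],[[0,0,2.5],[0,0,0]],[[0,0,2.5],[0,0,0]],[[0,0,2.5],[0,0,0]],[[0,0,2],[0,0,0]],[[0,0,1],[0,0,0]],[[0,0,0.5],[0,0,0]]]'

```text
clock: 15.4
tool_pos: [0.5984, 0.0726, 0.1983]
eef_rot: [-0.006, 1.0, -0.0, 0.001]
contact_force: [-0.5, -0.5, -3.0]
opening: 0.489
finger_force: 30.0
```

Run:
```python
from h import *
s=r.get_state(); print(s['tool_pos'],s['opening'],s['contact_force'])
for n in ('scene','side'):
    p,d,c=snap(n); W=world(d,c)
    # roller in hand: below finger tips region
    t=s['tool_pos']; w=W[(d>0)&(abs(W[...,0]-t[0])<.07)&(abs(W[...,1]-t[1])<.035)&(abs(W[...,2]-t[2]-.012)<.035)]
    print(n,len(w),w.min(0).round(3),w.max(0).round(3))
```

```text
[0.59844944 0.07262802 0.198317  ] 0.4885415265607518 [-0.47833416 -0.50318488 -3.03712344]
scene 906 [0.548 0.038 0.182] [0.654 0.107 0.245]
side 606 [0.545 0.038 0.183] [0.644 0.107 0.245]
```

Request:
step_arm --increments '[[[0,-1.5,0],[0,0,0]],[[-0.3,-3,0],[0,0,-0.5]],[[-0.4,-3.8,0],[0,0,-0.5]],[[-0.4,-3.8,0],[0,0,-0.5]],[[-0.4,-3.8,0],[0,0,-0.5]],[[-0.4,-3.8,0],[0,0,-0.5]],[[-0.4,-3.8,0],[0,0,-0.5]],[[-0.4,-3.8,0],[0,0,-0.5]],[[-0.4,-3.8,0],[0,0,0]],[[-0.2,-3.8,0],[0,0,0]]]'

```text
clock: 16.5
tool_pos: [0.5628, -0.2784, 0.1953]
eef_rot: [0.024, 1.0, 0.0, -0.002]
contact_force: [0.8, -0.0, -1.9]
opening: 0.491
finger_force: 30.0
```

Request:
step_arm --increments '[[[0,-3.4,0],[0,0,0]],[[0,-2,0],[0,0,0]],[[0,-1,0],[0,0,0]],[[0,0,-1],[0,0,0]],[[0,0,-2],[0,0,0]],[[0,0,-2],[0,0,0]],[[0,0,-2],[0,0,0]],[[0,0,-1],[0,0,0]],[[0,0,0],[0,0,0]],[[0,0,0],[0,0,0]]]'

```text
clock: 17.5
tool_pos: [0.5656, -0.3387, 0.117]
eef_rot: [0.023, 1.0, 0.0, 0.0]
contact_force: [-0.5, -0.1, -2.5]
opening: 0.495
finger_force: 30.0
```

Run:
```python
from h import *
s=r.get_state(); t=s['tool_pos']; print(t,s['eef_rot'],s['opening'],s['contact_force'])
for n in ('scene','side','wrist'):
    p,d,c=snap(n); W=world(d,c)
    if n=='wrist': save('w3.png',p)
    b=(d>0)&(abs(W[...,0]-.565)<.085)&(abs(W[...,1]+.34)<.06)
    for nm,zl,zh in (('endA',.045,.07),('endB',.045,.07),('roller',t[2]-.005,t[2]+.042)):
        w=W[b&(W[...,2]>zl)&(W[...,2]<zh)]
        if nm=='endA': w=w[w[:,0]<.512]
        if nm=='endB': w=w[w[:,0]>.612]
        if nm=='roller': w=w[(abs(w[:,1]+.34)<.03)]
        if len(w)>5: print(n,nm,len(w),w.min(0).round(4),w.max(0).round(4),np.round(cv2.minAreaRect(w[:,:2].astype(np.float32))[0],4),)
```

```text
[ 0.56561113 -0.33870253  0.11699495] [2.31975944e-02 9.99730851e-01 2.28901543e-04 2.10316264e-04] 0.4949787496692231 [-0.47934913 -0.0886516  -2.46487254]
scene endA 116 [ 0.493  -0.3556  0.0451] [ 0.5114 -0.2923  0.0606] [ 0.503  -0.3238]
scene endB 202 [ 0.6121 -0.3886  0.0451] [ 0.6399 -0.2982  0.0611] [ 0.6249 -0.3431]
scene roller 615 [ 0.5144 -0.3694  0.1121] [ 0.6228 -0.3103  0.1589] [ 0.5687 -0.3399]
side endA 268 [ 0.4899 -0.3842  0.0451] [ 0.5119 -0.2944  0.0611] [ 0.5024 -0.3396]
side endB 91 [ 0.6124 -0.3894  0.0452] [ 0.6321 -0.3533  0.0596] [ 0.6217 -0.3708]
side roller 867 [ 0.5121 -0.3699  0.1122] [ 0.605  -0.3102  0.1589] [ 0.558  -0.3404]
wrist endA 1982 [ 0.4931 -0.3828  0.0455] [ 0.512  -0.2931  0.0608] [ 0.5039 -0.3382]
wrist roller 18562 [ 0.5148 -0.37    0.112 ] [ 0.6182 -0.31    0.159 ] [ 0.5662 -0.3405]
```

View pics/w3.png

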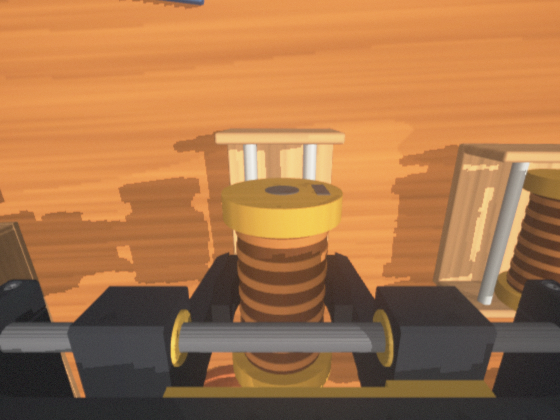

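The wrist view shows the roller held (collar at (283,205)) above the empty rest, centred over the bars at (250,160) and (310,160) and lined up with them. Now I lower it.

Request:
step_arm --increments '[[[0,-0.15,-0.8],[0,0,0]],[[0,0,-1],[0,0,0]],[[0,0,-1],[0,0,0]],[[0,0,-1],[0,0,0]],[[0,0,-0.8],[0,0,0]],[[0,0,-0.5],[0,0,0]],[[0,0,-0.3],[0,0,0]],[[0,0,-0.1],[0,0,0]],[[0,0,0],[0,0,0]],[[0,0,0],[0,0,0]]]'

```text
clock: 18.65
tool_pos: [0.5654, -0.3411, 0.0622]
eef_rot: [0.024, 1.0, -0.0, 0.0]
contact_force: [0.2, 0.6, -2.8]
opening: 0.494
finger_force: 30.0
```

Request:
step_arm --increments '[[[0,0,-0.1],[0,0,0]],[[0,0,-0.1],[0,0,0]],[[0,0,-0.1],[0,0,0]],[[0,0,0],[0,0,0]],[[0,0,-0.1],[0,0,0]],[[0,0,0],[0,0,0]],[[0,0,0],[0,0,0]],[[0,0,0],[0,0,0]],[[0,0,0],[0,0,0]],[[0,0,0],[0,0,0]]]'

```text
clock: 19.65
tool_pos: [0.5652, -0.341, 0.0578]
eef_rot: [0.024, 1.0, 0.0, 0.0]
contact_force: [-0.3, -0.0, -3.3]
opening: 0.49
finger_force: 30.0
```

Request:
step_arm --increments '[[[0,0,-0.05],[0,0,0]],[[0,0,-0.05],[0,0,0]],[[0,0,0],[0,0,0]],[[0,0,-0.05],[0,0,0]],[[0,0,0],[0,0,0]],[[0,0,-0.05],[0,0,0]],[[0,0,0],[0,0,0]],[[0,0,0],[0,0,0]],[[0,0,0],[0,0,0]],[[0,0,0],[0,0,0]]]'

```text
clock: 20.65
tool_pos: [0.5652, -0.3409, 0.0563]
eef_rot: [0.024, 1.0, -0.0, 0.0]
contact_force: [-2.1, 1.5, 5.8]
opening: 0.493
finger_force: 30.0
```

Seated: the force went from −3.3 to +5.8 N at the expected height. I release and go up.

Request:
step_arm --increments '[[[0,0,0],[0,0,0]],[[0,0,0],[0,0,0]],[[0,0,0],[0,0,0]],[[0,0,0],[0,0,0]],[[0,0,0],[0,0,0]],[[0,0,0],[0,0,0]],[[0,0,0.5],[0,0,0]],[[0,0,1.5],[0,0,0]],[[0,0,2.5],[0,0,0]],[[0,0,3],[0,0,0]]]' --fingers 1

```text
clock: 21.65
tool_pos: [0.5648, -0.3407, 0.132]
eef_rot: [0.024, 1.0, 0.0, -0.0]
contact_force: [0.5, -0.2, 0.3]
opening: 1.002
finger_force: 0.0
```

Request:
step_arm --increments '[[[0,0,3],[0,0,0]],[[0,0,3],[0,0,0]],[[0,0,2],[0,0,0]],[[0,0,1],[0,0,0]],[[0,0,0],[0,0,0]],[[0,0,0],[0,0,0]],[[0,0,0],[0,0,0]],[[0,0,0],[0,0,0]],[[0,0,0],[0,0,0]],[[0,0,0],[0,0,0]]]'

```text
clock: 22.65
tool_pos: [0.565, -0.3409, 0.2202]
eef_rot: [0.024, 1.0, 0.0, -0.0]
contact_force: [-0.6, 0.8, -0.0]
opening: 0.999
finger_force: 0.0
```

Run:
```python
from h import *
s=r.get_state(); print(s['tool_pos'],s['contact_force'])
for n in ('scene','side','wrist'):
    p,d,c=snap(n); W=world(d,c); 
    if n=='side': save('end.png',p)
    for nm,x,y,zl,zh in (('roller',.566,-.34,.075,.11),('roller2',.587,-.14,.075,.11),('glass',.744,-.202,.07,.095),('handle',.596,.212,.158,.19)):
        w=W[(d>0)&(abs(W[...,0]-x)<.07)&(abs(W[...,1]-y)<.045)&(W[...,2]>zl)&(W[...,2]<zh)]
        if len(w)>9: q=cv2.minAreaRect(w[:,:2].astype(np.float32)); print(n,nm,np.round(q[0],4),np.round(q[1],4),round(q[2],1),np.percentile(w[:,2],[50,98]).round(4))
```

```text
[ 0.56496624 -0.34088187  0.22021815] [-0.57323132  0.79906116 -0.01393816]
scene roller [ 0.5665 -0.3398] [0.0547 0.1071] 86.8 [0.089  0.0984]
scene roller2 [ 0.5825 -0.1387] [0.053  0.1108] 86.7 [0.0894 0.0986]
scene glass [ 0.7464 -0.2009] [0.0643 0.062 ] 0.9 [0.0793 0.087 ]
scene handle [0.6001 0.2119] [0.0635 0.0138] 2.0 [0.1763 0.1795]
side roller [ 0.5641 -0.3418] [0.0546 0.1026] 87.5 [0.0887 0.0977]
side roller2 [ 0.5793 -0.1425] [0.0536 0.1033] 86.7 [0.0883 0.0973]
side glass [ 0.7497 -0.2151] [0.0634 0.03  ] 35.3 [0.0758 0.0859]
side handle [0.5936 0.2103] [0.017  0.0617] 88.3 [0.1729 0.1777]
wrist roller [ 0.5656 -0.3405] [0.0546 0.1009] 87.9 [0.0902 0.0977]
wrist roller2 [ 0.5818 -0.1405] [0.0542 0.1006] 87.1 [0.0897 0.0977]
wrist glass [ 0.7715 -0.212 ] [0.0333 0.0079] 73.8 [0.0829 0.0857]
```

View pics/end.png

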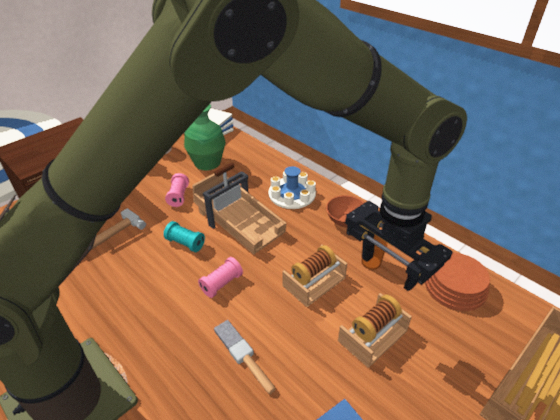

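The side view shows the roller cradled on the formerly empty rest at (377,318) with its top at 98 mm, as expected. Roller2 (315,265) and the glass (373,252) haven't moved, and the gate is down.

```bash
python3 -c "from plant import r; print(r.finish_job())"
```

```text
the job is handed in; nothing more can be done
None
```

The job is done and handed in: the gate was pulled to its stop and eased back home, and the roller lies cradled on the formerly empty rest, with roller2 and the tea glass where they were.

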